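# Stand a knife-handle blank up on its butt to cure

## Task

Draw the long handle blank out of the rack, lay it down along the steel plate with its plain butt end on the rubber pad, and let go of it. Then take it again near its slim black ferrule end and tip it up by pivoting on the butt, which stays down on the rubber, until the blank stands upright on the pad, ferrule on top; let go and leave it standing still. Leave everything else on the bench where it is.

Things in the scene. Friction and masses are not known exactly. Their poses are not given: they have to be found in the camera images.
- blank: Long handle blank, 220 mm bar, about 0.16 kg: pale wood 36 mm square for 180 mm from the butt, then a black ferrule 30 mm square, 40 mm long, same centre line. Origin mid-length on the underside (110 mm from each end, 18 mm below the centre line; centre of mass above it). +x from butt to ferrule, +z up as it lies at the start: in either rack bay, ferrule inside, butt out 125 to 155 mm.
- butt (a point): Centre of the flat 36 x 36 mm butt face of the long blank (on the centre line, 110 mm behind the origin). Axes as blank.
- ferrule (a point): Centre of the ferrule's end face, on the centre line of the long blank, 110 mm ahead of the origin. Axes as blank.
- rack: Fixed low dark wood rack, open to its front (-x): 110 mm deep (x), 220 wide (y), 67 high. Two bays, each 92 mm wide, 55 high inside, centred 52 mm either side of the middle; their floor is the bench. Origin: centre of its footprint at bench level, so the open front is at x = -55 mm, the back wall's inner face at x = +45 mm.
- plate: Fixed flat steel plate on the bench, 120 mm (x) by 320 mm (y), 10 mm thick, with a black rubber pad 110 x 110 mm of grippy, well damped rubber let in near its +y end, its bearing surface level with the steel, 10 mm above the bench. Origin: centre of its underside, at bench level.
- pad (a point): Centre of the rubber pad, on the bearing surface of the plate (10 mm above the bench), 105 mm from the plate's middle towards +y. Axes as plate; the bare steel stretches from here to the plate's -y end, 265 mm away.
- handle: Bystander: a short finished handle, 130 mm long, 26 mm square with rounded edges, lying in the other bay of the rack. Origin mid-length on its underside, x along it.
- stone: Bystander: grey whetstone lying flat, 70 (x) x 200 (y) x 28 mm. Origin centre of its underside.
- glue: Bystander: upright glue bottle, 52 mm across, 120 mm tall. Origin centre of its underside.
- mallet: Bystander: a small wooden-headed hammer lying beyond the plate's bare end. x along its handle.
- potcup: Bystander: black cup, 72 mm across, 80 mm tall. Origin centre of its underside.
- jar: Bystander: small white ceramic bowl, 68 mm across, 50 mm tall. Origin centre of its underside.
Mind the look-alikes: they are no part of the job. There is more than one size of the blank; the one meant has the size given above.

How it is judged:
On the way, in this order (a step that is already met when the one before it is completed fails the run):
1. the blank lies flat on the plate, butt on the rubber pad, its length along the plate, let go of (angle between blank's own x axis and vertical between 1.45 and 1.69 rad and x of butt in the frame of pad between -0.042 and 0.042 m and y of butt in the frame of pad between -0.045 and 0.045 m and z of butt in the frame of plate between 0.022 and 0.034 m and angle between the x axis of blank and the y axis of plate, either way round below 0.3 rad and y of ferrule in the frame of pad below -0.1 m and contact force between the fingers and blank below 0.1 N), for 0.2 s.
2. the ferrule end is raised part-way while the butt stays down on the pad (angle between blank's own x axis and vertical between 0.8 and 1.25 rad and x of butt in the frame of pad between -0.042 and 0.042 m and y of butt in the frame of pad between -0.045 and 0.045 m and z of butt in the frame of plate below 0.034 m), for 0.05 s.
3. the blank is raised further, still pivoting with the butt down on the pad (angle between blank's own x axis and vertical between 0.3 and 0.7 rad and x of butt in the frame of pad between -0.042 and 0.042 m and y of butt in the frame of pad between -0.045 and 0.045 m and z of butt in the frame of plate below 0.03 m), for 0.05 s.
At the end, for the whole second after the job is handed in: The blank stands upright (within 4 degrees) on its butt face on the plate's rubber pad, ferrule on top, butt centre within 42 mm of the pad's centre across the plate and 45 mm along it, released and standing still (no more than a faint rocking, under 0.25 rad/s) (angle between blank's own x axis and vertical below 0.07 rad and linear speed of blank below 0.03 m/s and angular speed of blank below 0.25 rad/s and x of butt in the frame of pad between -0.042 and 0.042 m and y of butt in the frame of pad between -0.045 and 0.045 m and z of butt in the frame of plate between 0.007 and 0.013 m and contact force between the fingers and blank below 0.1 N); the robot touches nothing.
It fails at once if a bystander is moved more than 40 mm (distance of any of handle, stone, glue, mallet, potcup, jar from where it was at the start of the episode above 0.04 m).
It also fails if it takes over 72 s, if anything falls off the work surface, if the arm or the gripper's body presses on something with over 40 N, if the wrist force passes 120 N, or if a joint passes its speed limit or range.

## Robot

A 7-joint arm with a two-finger parallel gripper is mounted at the origin on the work surface. World frame = base frame: x ahead of the robot, y to its left, z up, the work surface at z = 0. Lengths are in m, angles in rad, forces in N, time in s.
With the tool pointing down it reaches from about 0.425 to 0.925 m from the base axis. Payload 6.8 kg.
Tool frame: the origin (TCP) lies at the very end of the fingers, on their centre line; the grasp point (between the pads) lies 19 mm behind it; z points along the fingers, y is the line along which they close (so a half turn about z gives the same grasp; the last joint's range is limited). The gripper opens to 85 mm and grips with 20 to 120 N. Pads are 22 mm wide; open, the fingers measure 114 mm over their backs; the gripper's body (76 mm by 85 mm) begins 54 mm behind the grasp point. The pads swing forward as they close: fully open they stand 13 mm farther back than shut.
Start: joints at [1.115, 0.477, 0.022, 1.555, -0.011, 1.109, -0.083], TCP at [0.23, -0.635, 0.231] pointing down, gripper open.
Joint ranges: [-2.96, 2.96], [-0.34, 2.1], [-1.41, 1.46], [0.24, 2.44], [-1.37, 4.51], [0.17, 1.92], [-2.96, 2.96]. Speed limits (rad/s): [2.39, 2.39, 3.14, 3.14, 3.14, 3.14, 3.14].

## Interface

Orientations are given as a rotation vector (axis times angle).
In Python, from bench import monitor, optics, r gives the robot as it stands.
- The arm moves only by the shell command python3 -m crank 'ROWS' [OPENING] [FORCE]. ROWS is JSON, a list of rows, each a list of 2 entries, a list of its own where there are three numbers: the shift along the tool's x, y, z in cm, then the turn, a rotation vector about the tool's x, y, z in rad. A call has 1 to 5 rows; each row shifts and turns the commanded pose from where the row before left it, along the tool's axes as they then stand; what a row does not reach is not made up. A row lasts 1/10 s, in which the tool goes at most 50 mm and 8.59 degrees, less where a joint would pass 70% of its speed; a pose out of reach is approached as far as the arm can. A call is refused whole if a number of a shift passes 5 or a number of a turn 0.15, either way. A call with a gripper value outside its range is refused whole. OPENING is the finger opening in cm, from 0 to 8.54, set as the call begins (- or left out, the last holds). The fingers move at their own pace and stop on an object; FORCE is the grip in N (left out, the last holds). Time passes only in rows, so rows that do not move let the fingers close. It gives the time, the measured TCP pose, the force, the opening and the grip force at its end, in the units of the state.
- monitor.get_obs(): the state, without advancing time (a new reading comes with each control period).
- optics.grab_frame(name): name is "scene" or "top" or "wrist"; returns (picture, depth): 384x512x3 uint8, red, green, blue; 384x512 float32, m along the optical axis (not along the pixel's ray), 0 where there is no reading.
- optics.camera_model(name): a dict with "vertical_fov" (degrees; the focal length in pixels is half the picture's height over the tangent of half this angle, whatever the lens; pixels are square), "cx", "cy" (the principal point, pixels), "R" (3x3) and "t" (3): a world point X has camera coordinates R X + t; the wrist camera has in their place "hand_eye" (4x4, takes a point from camera to tool coordinates, whose origin is the TCP and whose axes are the flange's). Camera axes: x right, y down, z forward; pixel columns grow to the right and rows downward; lengths in m; the calibration is good to about 2 mm. The wrist camera is an equidistant fisheye: a pixel r from the principal point sees the ray r / f radians off the axis. A picture is of the moment at which its call begins: read the wrist's pose just before it. camera_model takes no time and is no camera call.
- r.hand_in(): hands the job in; it is judged then, once.
The state is a dict: "clock": time; "joints": joint angles; "qvel": joint speeds; "tau": joint torques, N m; "tcp_pos": TCP position; "orientation": TCP orientation; "contact_force": force on the tool from outside, world axes, zero at the start; "moment": the same for the moment, N m; "grip_width": finger opening in m; "gripper_force": force on a finger pad.
Only numpy, scipy, OpenCV 4.12 (cv2) and the standard library are available. Lean on these libraries where they do the work, as an engineer would, in place of code of your own. Each camera call takes 0.05 s, during which the arm holds its last target. There are 200 camera calls.

## Working session

There is one attempt and no reset: what is moved stays moved. The work goes in short steps, Python scripts to look and compute and a shell command to move; the robot and the scene stay as the last step left them, time stands still between calls to the robot, and variables do not carry over. Pictures are saved under pics/ and viewed, at most 10 in all, crops included, and the job is handed in when it is done.

```bash
mkdir -p pics; ls
cat > h.py <<'E'
import numpy as np, cv2, sys
from bench import monitor, optics, r
from scipy.spatial.transform import Rotation as Ro
def grab(n):
    s=monitor.get_obs(); p,d=optics.grab_frame(n); return s,p,d
def pts(n,d,s=None):
    m=optics.camera_model(n); H,W=d.shape; f=H/2/np.tan(np.radians(m['vertical_fov'])/2)
    v,u=np.mgrid[0:H,0:W]; x=(u-m['cx'])/f; y=(v-m['cy'])/f
    if n!='wrist':
        c=np.stack([x*d,y*d,d],-1); R=np.array(m['R']); return (c-np.array(m['t']))@R
    th=np.hypot(x,y); k=np.where(th>1e-6,np.tan(th)/np.maximum(th,1e-6),1)
    c=np.stack([x*k*d,y*k*d,d],-1); T=np.array(m['hand_eye']); c=c@T[:3,:3].T+T[:3,3]
    return c@Ro.from_rotvec(s['orientation']).as_matrix().T+np.array(s['tcp_pos'])
E
python3 - <<'E'
from h import *
ims=[]
for n in ['scene','top']:
    s,p,d=grab(n); np.savez('pics/'+n,p=p,d=d); ims.append(p)
    print(n,(d>0).mean(), optics.camera_model(n)['vertical_fov'])
cv2.imwrite('pics/top.png',cv2.resize(ims[1],(800,600))[:,:,::-1]);cv2.imwrite('pics/scene.png',cv2.resize(ims[0],(800,600))[:,:,::-1])
print(s)
E
```

```text
pics
scene 0.996002197265625 50.542675462118225
top 0.9960123697916666 42.545371163941674
{'clock': 0.05, 'joints': array([ 1.11491143,  0.47777595,  0.02236281,  1.55643456, -0.01149888,
        1.10927921, -0.08310822]), 'qvel': array([-0.00038511,  0.00037685, -0.00119172,  0.00037087, -0.00022377,
        0.00055086,  0.00020214]), 'tau': array([ 3.28817063e-03, -5.98304129e+01,  1.61471486e+00, -2.82256132e+01,
        1.27490284e-02,  5.18475586e-03, -3.04925084e-05]), 'tcp_pos': array([ 0.2298285 , -0.63405668,  0.23034948]), 'orientation': array([-3.09252934e+00, -5.43244052e-01,  6.98344889e-04]), 'contact_force': array([-0.22758572,  0.33622331,  0.53357996]), 'moment': array([0.0299297 , 0.01365058, 0.02652161]), 'gripper_force': 0.0, 'grip_width': 0.08546218805952227}
```

View pics/top.png

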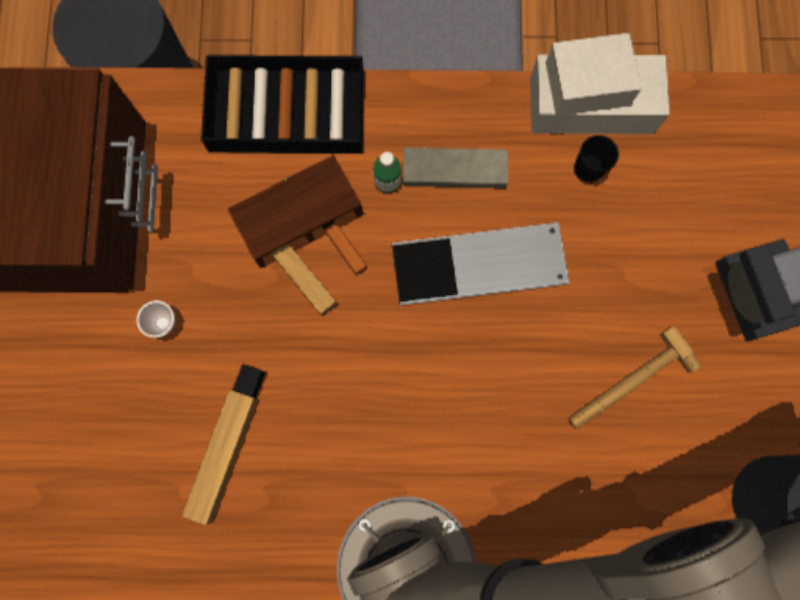

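View pics/scene.png

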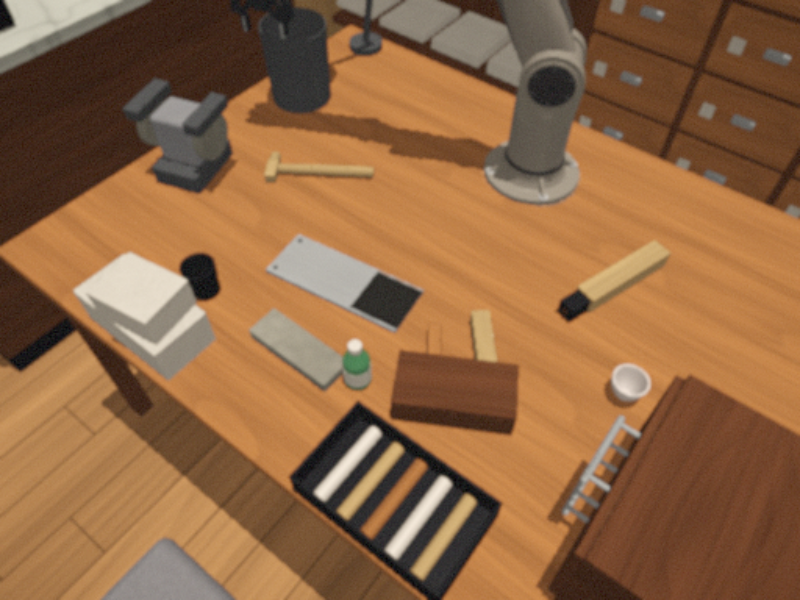

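Candidates, in the 800x600 top view:
- The pale bar partly in the rack at (305,280).
- The loose pale bar with a black end at (225,445), which looks larger.
- The short orange handle at (345,247).

The rack one fits "in a rack bay, ferrule inside". I'll measure widths and confirm in a crop.

```bash
cat > m.py <<'E'
from h import *
z=np.load('pics/top.npz'); p,d=z['p'],z['d']; P=pts('top',d)
hsv=cv2.cvtColor(p,cv2.COLOR_RGB2HSV)
def rect(mask,name):
    q=P[mask][:,:2].astype(np.float32); (c,wh,a)=cv2.minAreaRect(q*1000); b=cv2.boxPoints((c,wh,a))
    print(name,mask.sum(),np.round(c),np.round(wh),round(a,1),'z',np.round(np.percentile(P[mask][:,2],[5,50,95]),3),'corners',np.round(b).tolist())
k=512/800
def box(u0,u1,v0,v1):
    m=np.zeros(d.shape,bool); m[int(v0*k):int(v1*k),int(u0*k):int(u1*k)]=1; return m
zz=P[...,2]
for n,b,lo,hi in [('rack',(225,365,150,270),.055,.08),('blank',(262,345,240,320),.024,.05),('loose',(170,275,355,530),.015,.06),('handle',(320,370,215,280),.015,.05),('plate',(385,575,215,310),.005,.016),('stone',(395,515,140,190),.015,.04),('glue',(365,405,145,195),.06,.13),('jar',(130,185,295,345),.03,.06),('cup',(570,620,130,190),.05,.09),('mallet',(560,705,320,430),.008,.06)]:
    rect(box(*b)&(zz>lo)&(zz<hi),n)
pad=box(385,475,230,310)&(p.max(2)<50)&(zz<.02); rect(pad,'pad')
cv2.imwrite('pics/crop1.png',cv2.resize(p[120:345,100:260],None,fx=2.6,fy=2.6,interpolation=2)[:,:,::-1])
E
python3 m.py
```

```text
rack 2887 [643. 206.] [113. 220.] 29.1 z [0.063 0.068 0.073] corners [[540.0, 275.0], [647.0, 82.0], [746.0, 137.0], [639.0, 330.0]]
blank 673 [547. 168.] [156. 131.] 49.1 z [0.029 0.037 0.042] corners [[446.0, 152.0], [545.0, 66.0], [648.0, 184.0], [549.0, 270.0]]
loose 1892 [217. 320.] [ 49. 283.] 71.7 z [0.03  0.046 0.051] corners [[75.0, 341.0], [344.0, 252.0], [359.0, 298.0], [91.0, 387.0]]
handle 335 [580. 115.] [112.  27.] 35.4 z [0.02  0.027 0.032] corners [[527.0, 94.0], [542.0, 72.0], [633.0, 137.0], [618.0, 159.0]]
plate 4342 [ 557. -141.] [183. 361.] 0.3 z [0.006 0.011 0.015] corners [[464.0, 39.0], [466.0, -322.0], [649.0, -321.0], [647.0, 40.0]]
stone 1581 [737. -85.] [ 81. 218.] 2.4 z [0.022 0.029 0.034] corners [[692.0, 22.0], [701.0, -195.0], [782.0, -192.0], [773.0, 26.0]]
glue 275 [712.  36.] [49. 50.] 13.2 z [0.066 0.087 0.123] corners [[683.0, 55.0], [694.0, 6.0], [742.0, 17.0], [730.0, 66.0]]
jar 197 [435. 452.] [67. 65.] 48.5 z [0.032 0.047 0.053] corners [[389.0, 448.0], [437.0, 405.0], [481.0, 455.0], [433.0, 498.0]]
cup 312 [ 745. -352.] [70. 70.] 18.4 z [0.052 0.073 0.085] corners [[701.0, -330.0], [723.0, -397.0], [789.0, -375.0], [767.0, -308.0]]
mallet 1173 [ 346. -417.] [201. 263.] 0.4 z [0.009 0.025 0.031] corners [[245.0, -287.0], [247.0, -550.0], [447.0, -548.0], [445.0, -285.0]]
pad 1296 [537. -36.] [108. 108.] 7.5 z [0.007 0.012 0.017] corners [[476.0, 10.0], [490.0, -97.0], [597.0, -83.0], [583.0, 24.0]]
```

View pics/crop1.png

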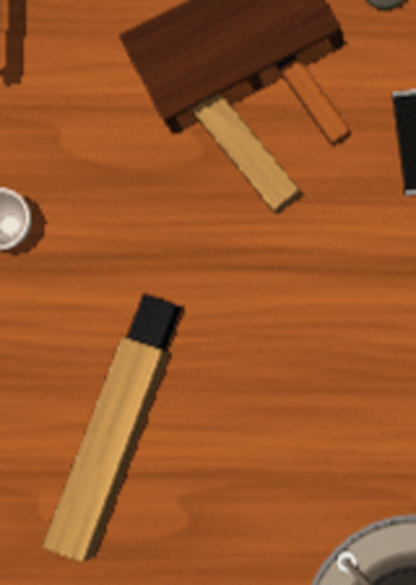

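The loose bar measures 283 x 49 mm, so it is too big. The bar in the rack's left bay has its top at about 37 mm and fits, so that is the blank. Next I'll locate it precisely.

```bash
cat >> m.py <<'E'
print('----')
print(hsv[int(280*k),int(305*k)],hsv[int(330*k),int(300*k)], hsv[int(247*k),int(345*k)])
m=box(262,345,235,320)&(hsv[...,1]<165)&(hsv[...,2]>100)&(zz>.03)&(zz<.045)
m=cv2.morphologyEx(m.astype(np.uint8),cv2.MORPH_OPEN,np.ones((3,3)))>0
rect(m,'blank')
rk=box(225,365,150,270)&(zz>.06); q=P[rk&(hsv[...,2]<110)][:,:2].astype(np.float32)*1000; print(cv2.minAreaRect(q))
E
python3 m.py | sed -n '/----/,$p'
python3 -m crank '[[[0,0,-3],[0,0,0]],[[0,0,0],[0,0,-0.15]]]' && python3 -c "
from h import *
s=monitor.get_obs();print(s['joints'],Ro.from_rotvec(s['orientation']).as_matrix().round(2))"
```

```text
----
[ 17 152 189] [ 12 193 173] [ 12 196 173]
blank 544 [513. 187.] [138.  35.] 39.9 z [0.032 0.037 0.042] corners [[449.0, 156.0], [471.0, 129.0], [578.0, 218.0], [555.0, 244.0]]
((458.8822021484375, 103.84379577636719), (529.6097412109375, 218.66368103027344), 28.994510650634766)
clock: 0.3
tcp_pos: [0.2307, -0.636, 0.2645]
orientation: [3.04, 0.776, 0.001]
contact_force: [-0.4, -0.1, 0.5]
grip_width: 0.0854
gripper_force: 0.0
[ 1.13442621  0.45187654 -0.00561075  1.5164253   0.00307111  1.16862373
  0.05704061] [[ 0.88  0.48  0.  ]
 [ 0.48 -0.88 -0.  ]
 [-0.    0.   -1.  ]]
```

```bash
python3 -m crank '[[[4.2,-2.5,0],[0,0,0]],[[4.2,-2.5,0],[0,0,0]],[[4.2,-2.5,0],[0,0,0]],[[4.2,-2.5,0],[0,0,0]],[[4.2,-2.5,0],[0,0,0]]]' >/dev/null
python3 -m crank '[[[4.2,-2.5,0],[0,0,0]],[[4.2,-2.5,0],[0,0,0]],[[4.2,-2.5,0],[0,0,0]],[[4.2,-2.5,0],[0,0,0]],[[4.2,-2.5,0],[0,0,0]]]'>/dev/null
python3 -m crank '[[[4.2,-2.5,0],[0,0,0]],[[4.2,-2.5,0],[0,0,0]],[[4.2,-2.5,0],[0,0,0]],[[0,0,0],[0,0,-0.15]],[[0,0,0],[0,0,-0.15]]]'>/dev/null
python3 -m crank '[[[0,0,0],[0,0,-0.15]],[[0,0,0],[0,0,-0.15]],[[0,0,0],[0,0,-0.15]],[[0,0,0],[0,0,-0.15]],[[0,0,0],[0,0,-0.15]]]'>/dev/null
python3 -m crank '[[[0,0,0],[0,0,-0.15]],[[0,0,0],[0,0,0]]]'
cat > st.py <<'E'
from h import *
s=monitor.get_obs();R=Ro.from_rotvec(s['orientation']).as_matrix()
print(round(s['clock'],2),'q',s['joints'].round(2),'p',s['tcp_pos'].round(4),'yawx',np.degrees(np.arctan2(R[1,0],R[0,0])).round(1),'z',R[:,2].round(3),'tilt',np.degrees(np.arccos(-R[2,2])).round(1),'F',s['contact_force'].round(1),'w',round(s['grip_width'],4),'g',round(s['gripper_force'],1))
E
python3 st.py
```

```text
clock: 2.5
tcp_pos: [0.5543, -0.0885, 0.2609]
orientation: [-2.074, -2.358, 0.0]
contact_force: [-0.0, -0.2, 0.4]
grip_width: 0.0852
gripper_force: 0.0
2.5 q [ 0.48  0.31 -0.53  1.77  0.17  1.11  0.02] p [ 0.5543 -0.0885  0.2609] yawx 97.3 z [-0.001  0.    -1.   ] tilt 0.0 F [-0.  -0.2  0.4] w 0.0852 g 0.0
```

```bash
python3 -m crank '[[[0,0,0],[0,-0.15,0]],[[0,0,0],[0,-0.15,0]],[[0,0,0],[0,-0.15,0]],[[0,0,0],[0,-0.15,0]],[[0,0,0],[0,-0.15,0]]]' >/dev/null; python3 st.py
python3 -m crank '[[[0,0,0],[0,-0.15,0]],[[0,0,0],[0,-0.15,0]],[[0,0,0],[0,-0.15,0]],[[0,0,0],[0,-0.15,0]],[[0,0,0],[0,-0.15,0]]]' >/dev/null;python3 st.py; python3 -m crank '[[[0,0,0],[0,-0.07,0]],[[0,0,0],[0,0,0]]]' >/dev/null; python3 st.py
```

```text
3.0 q [-0.01  0.36 -0.44  1.91  0.9   1.34 -0.74] p [ 0.5553 -0.0876  0.2626] yawx 96.8 z [ 0.091 -0.68  -0.728] tilt 43.3 F [-0.9 -0.9 -0.8] w 0.0855 g 0.0
3.5 q [-0.33  0.71 -0.27  1.96  1.25  1.85 -1.18] p [ 0.5551 -0.0869  0.2615] yawx 92.4 z [ 0.129 -0.989 -0.065] tilt 86.3 F [ 0.5 -0.1 -0.6] w 0.0853 g 0.0
3.7 q [-0.37  0.75 -0.22  1.96  1.26  1.87 -1.2 ] p [ 0.5543 -0.0876  0.259 ] yawx -131.0 z [ 0.128 -0.992  0.002] tilt 90.1 F [ 0.  -0.1 -0.1] w 0.0853 g 0.0
```

```bash
python3 -m crank '[[[0,0,0],[0,0.15,0]],[[0,0,0],[0,0.15,0]],[[0,0,0],[0,0.15,0]],[[0,0,0],[0,0.15,0]],[[0,0,0],[0,0.15,0]]]' >/dev/null
python3 -m crank '[[[0,0,0],[0,0.15,0]],[[0,0,0],[0,0.15,0]],[[0,0,0],[0,0.15,0]],[[0,0,0],[0,0.15,0]],[[0,0,0],[0,0.15,0]]]' >/dev/null; python3 -m crank '[[[0,0,0],[0,0.07,0]],[[4.7,0,0],[0,0,0]],[[4.7,0,0],[0,0,0]],[[4.7,0,0],[0,0,0]],[[4.7,0,0],[0,0,0]]]' >/dev/null
python3 -m crank '[[[4.7,0,0],[0,0,0]],[[4.7,0,0],[0,0,0]],[[0,0,0],[0,0,-0.15]],[[0,0,0],[0,0,-0.15]],[[0,0,0],[0,0,-0.15]]]'>/dev/null
python3 -m crank '[[[0,0,0],[0,0,-0.15]],[[0,0,0],[0,0,-0.15]],[[0,0,0],[0,0,-0.15]],[[0,0,0],[0,0,-0.15]],[[0,0,0],[0,0,-0.15]]]'>/dev/null
python3 -m crank '[[[0,0,0],[0,0,-0.15]],[[0,0,0],[0,0,-0.15]],[[0,0,0],[0,0,-0.15]],[[0,0,0],[0,0,-0.15]],[[0,0,0],[0,0,-0.15]]]'>/dev/null
python3 -m crank '[[[0,0,0],[0,0,-0.15]],[[0,0,0],[0,0,-0.04]],[[0,0,0],[0,0,0]]]'>/dev/null
python3 st.py
cat > w.py <<'E'
from h import *
s,p,d=grab('wrist'); P=pts('wrist',d,s); hsv=cv2.cvtColor(p,cv2.COLOR_RGB2HSV)
print((d>0).mean()); np.savez('pics/w_'+sys.argv[1],p=p,d=d,P=P)
zlo,zhi=float(sys.argv[2]),float(sys.argv[3])
m=(hsv[...,1]<170)&(hsv[...,2]>90)&(hsv[...,1]>90)&(P[...,2]>zlo)&(P[...,2]<zhi)
m=cv2.morphologyEx(m.astype(np.uint8),cv2.MORPH_OPEN,np.ones((3,3)))
n,l,st,_=cv2.connectedComponentsWithStats(m)
for i in range(1,n):
    if st[i,4]>250:
        q=P[l==i]; c,wh,a=cv2.minAreaRect((q[:,:2]*1000).astype(np.float32)); print(st[i],np.round(c),np.round(wh),round(a,1),'z',np.median(q[:,2]).round(3),np.round(cv2.boxPoints((c,wh,a))).tolist())
cv2.imwrite('pics/w_%s.png'%sys.argv[1],p[:,:,::-1])
E
python3 w.py 1 .03 .045
```

```text
7.0 q [ 0.35  0.43 -1.05  1.76  0.4   1.18  1.44] p [0.5193 0.1911 0.2625] yawx -140.3 z [ 0.003  0.    -1.   ] tilt 0.2 F [-0.3 -0.1  0.1] w 0.0852 g 0.0
0.9894307454427084
[ 245  106   30  114 3180] [515. 192.] [147.  36.] 40.1 z 0.036 [[447.0, 159.0], [470.0, 131.0], [582.0, 226.0], [559.0, 254.0]]
```

View pics/w_1.png

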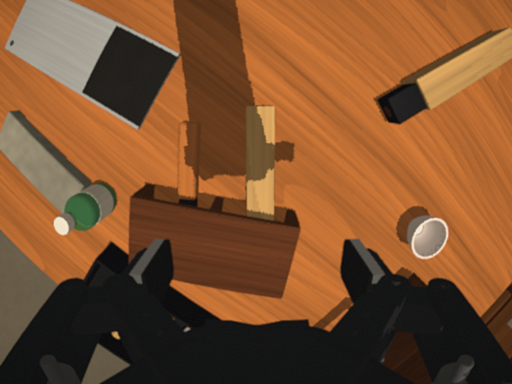

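```bash
python3 -m crank '[[[-0.2,0.25,4.5],[0,0,0]],[[0,0,4.5],[0,0,0]],[[0,0,4.5],[0,0,0]],[[0,0,4.5],[0,0,0]],[[0,0,4],[0,0,0]]]' >/dev/null
python3 -m crank '[[[0,0,2],[0,0,0]],[[0,0,1],[0,0,0]],[[0,0,0.3],[0,0,0]],[[0,0,0],[0,0,0]]]'>/dev/null; python3 st.py
python3 -m crank '[[[0,0,0],[0,0,0]],[[0,0,0],[0,0,0]],[[0,0,0],[0,0,0]],[[0,0,0],[0,0,0]],[[0,0,0],[0,0,0]]]' 2.5 60 >/dev/null; python3 st.py
python3 -m crank '[[[0,0,0],[0,0,0]],[[0,0,0],[0,0,0]],[[0,0,0],[0,0,0]],[[0,0,0],[0,0,0]],[[0,0,0],[0,0,0]]]' >/dev/null; python3 st.py
```

```text
7.95 q [ 0.13  0.74 -0.8   1.95  0.76  0.78  1.16] p [0.5196 0.1949 0.0093] yawx -140.2 z [ 0.002  0.001 -1.   ] tilt 0.1 F [-0.2 -0.9  0.5] w 0.0854 g 0.0
8.45 q [ 0.13  0.74 -0.8   1.95  0.76  0.78  1.16] p [0.5194 0.1949 0.0091] yawx -140.1 z [ 0.001  0.    -1.   ] tilt 0.1 F [-0.6 -0.5  6.2] w 0.0348 g 61.1
8.95 q [ 0.13  0.74 -0.8   1.95  0.76  0.78  1.16] p [0.5194 0.1948 0.0092] yawx -140.1 z [ 0.001  0.    -1.   ] tilt 0.1 F [-0.4 -1.   6.9] w 0.0354 g 61.1
```

```bash
python3 -m crank '[[[0.5,0,-0.4],[0,0,0]],[[2,0,-0.1],[0,0,0]],[[3,0,0],[0,0,0]],[[3,0,0],[0,0,0]],[[3,0,0],[0,0,0]]]' >/dev/null; python3 st.py
python3 -m crank '[[[1.5,0,0],[0,0,0]],[[0,0,0],[0,0,0]]]' >/dev/null; python3 st.py; python3 -m crank '[[[0,0,-3],[0,0,0]],[[0,0,-4],[0,0,0]],[[0,0,-4],[0,0,0]],[[0,0,0],[0,0,0]]]' >/dev/null; python3 st.py
python3 - <<'E'
from h import *
s,p,d=grab('scene'); cv2.imwrite('pics/s2.png',p[:,:,::-1])
E
```

```text
9.45 q [ 0.26  0.61 -0.82  2.2   0.77  0.65  1.15] p [0.4291 0.1197 0.0133] yawx -140.1 z [-0.001 -0.    -1.   ] tilt 0.0 F [ 0.5 -0.9 -0.3] w 0.0352 g 60.1
9.65 q [ 0.28  0.59 -0.82  2.23  0.77  0.63  1.15] p [0.4166 0.1087 0.013 ] yawx -140.2 z [-0.002 -0.003 -1.   ] tilt 0.2 F [ 0.1 -0.5 -1.8] w 0.0347 g 60.1
10.05 q [ 0.48  0.41 -1.04  2.15  0.49  0.83  1.4 ] p [0.4227 0.1134 0.1278] yawx -140.1 z [ 0.008  0.002 -1.   ] tilt 0.5 F [ 0.9  0.4 -2.4] w 0.035 g 60.9
```

View pics/s2.png

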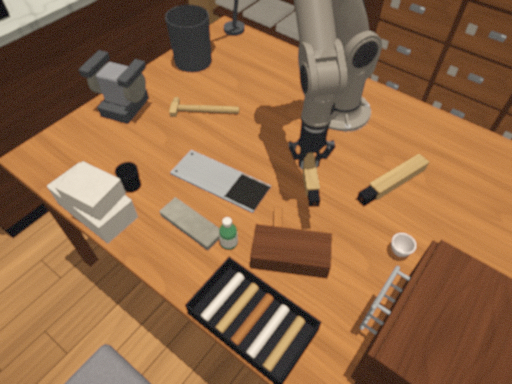

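```bash
python3 -m crank '[[[0,0,0],[0,0,0.15]],[[0,0,0],[0,0,0.15]],[[0,0,0],[0,0,0.15]],[[0,0,0],[0,0,0.15]],[[0,0,0],[0,0,0.15]]]' >/dev/null
python3 -m crank '[[[0,0,0],[0,0,0.15]],[[0,0,0],[0,0,0.15]],[[0,0,0],[0,0,0.15]],[[0,0,0],[0,0,0.15]],[[0,0,0],[0,0,0.15]]]' >/dev/null
python3 -m crank '[[[0,0,0],[0,0,0.15]],[[0,0,0],[0,0,0.15]],[[0,0,0],[0,0,0.15]],[[0,0,0],[0,0,0.15]],[[0,0,0],[0,0,0.04]]]' >/dev/null;  python3 st.py
cat > go.py <<'E'
from h import *
s=monitor.get_obs();R=Ro.from_rotvec(s['orientation']).as_matrix()
t=np.array([float(a) for a in sys.argv[1:4]]); print('tool delta cm',(R.T@(t-s['tcp_pos'])*100).round(2))
E
python3 go.py .548 -.123 .13
```

```text
11.6 q [ 0.09  0.29 -0.56  2.18  0.23  0.73 -0.5 ] p [0.4185 0.1113 0.1222] yawx 97.0 z [-0.002 -0.001 -1.   ] tilt 0.1 F [-0.9  0.2 -1.4] w 0.035 g 60.8
tool delta cm [-24.84   9.97  -0.79]
```

```bash
python3 -m crank '[[[-4.1,1.7,0],[0,0,0]],[[-4.1,1.7,0],[0,0,0]],[[-4.1,1.7,0],[0,0,0]],[[-4.1,1.7,0],[0,0,0]],[[-4.1,1.6,0],[0,0,0]]]' >/dev/null
python3 -m crank '[[[-4.3,1.6,0],[0,0,0]],[[0,0,0],[0,0,0]],[[0,0,0],[0,0,0]]]' >/dev/null;  python3 st.py; python3 go.py .548 -.123 .02
python3 - <<'E'
from h import *
s,p,d=grab('top'); P=pts('top',d); hsv=cv2.cvtColor(p,cv2.COLOR_RGB2HSV)
m=(hsv[...,1]<170)&(hsv[...,1]>90)&(hsv[...,2]>90)&(P[...,2]>.1)&(P[...,2]<.2)&(P[...,0]>.4)&(P[...,0]<.65)&(P[...,1]>-.3)&(P[...,1]<.05)
m=cv2.morphologyEx(m.astype(np.uint8),cv2.MORPH_OPEN,np.ones((3,3)))>0
q=P[m]; r_=cv2.minAreaRect((q[:,:2]*1000).astype(np.float32)); print(len(q),r_,cv2.boxPoints(r_).round(),np.percentile(q[:,2],[5,50,95]))
a=q[q[:,1]>q[:,1].max()-.03]; print('butt z',np.median(a[:,2]),'max y',q[:,1].max())
E
```

```text
12.4 q [ 0.45  0.46 -0.43  1.9   0.26  0.84  0.01] p [ 0.5492 -0.1229  0.1215] yawx 97.1 z [-0.003  0.    -1.   ] tilt 0.1 F [ 0.2 -0.  -1.4] w 0.0351 g 60.8
tool delta cm [ 0.   -0.1  10.15]
293 ((543.7512817382812, -81.68435668945312), (36.12610626220703, 65.15199279785156), 6.487305641174316) [[ 522.  -51.]
 [ 529. -116.]
 [ 565. -112.]
 [ 558.  -47.]] [0.14468122 0.14929677 0.15382509]
butt z 0.1496254394712157 max y -0.049682892591773505
```

```bash
python3 -m crank '[[[0.4,-0.1,4],[0,0,0]],[[0,0,3],[0,0,0]],[[0,0,1.8],[0,0,0]],[[0,0,0.9],[0,0,0]],[[0,0,0.2],[0,0,0]]]' >/dev/null
python3 -m crank '[[[0,0,0.15],[0,0,0]],[[0,0,0.1],[0,0,0]],[[0,0,0],[0,0,0]]]' >/dev/null;  python3 st.py
```

```text
13.25 q [ 0.39  0.6  -0.37  1.96  0.35  0.64 -0.08] p [ 0.5488 -0.1183  0.0226] yawx 97.3 z [ 0.001 -0.    -1.   ] tilt 0.1 F [-0.2  0.1 -2. ] w 0.0348 g 60.8
```

```bash
for i in 1 2; do python3 -m crank '[[[0,0,0.15],[0,0,0]],[[0,0,0],[0,0,0]]]' >/dev/null;  python3 st.py; done
```

```text
13.45 q [ 0.39  0.61 -0.37  1.96  0.35  0.64 -0.08] p [ 0.5483 -0.1184  0.0205] yawx 97.3 z [ 0. -0. -1.] tilt 0.0 F [-0.8 -0.3 -1.4] w 0.0352 g 60.8
13.65 q [ 0.39  0.61 -0.37  1.96  0.36  0.64 -0.08] p [ 0.5484 -0.1184  0.0192] yawx 97.3 z [ 0. -0. -1.] tilt 0.0 F [-0.8  0.   2.7] w 0.0351 g 61.1
```

```bash
python3 -m crank '[[[0,0,0],[0,0,0]],[[0,0,0],[0,0,0]],[[0,0,0],[0,0,0]],[[0,0,0],[0,0,0]],[[0,0,0],[0,0,0]]]' 8.5 >/dev/null; python3 st.py
python3 -m crank '[[[0,0,0],[0,0,0]],[[0,0,-2],[0,0,0]],[[0,0,-4],[0,0,0]],[[0,0,-4.5],[0,0,0]],[[-4,0,-4.5],[0,0,0]]]' >/dev/null
python3 -m crank '[[[-4,0,-3],[0,0,0]],[[0,0,0],[0,0,0]],[[0,0,0],[0,0,0]]]' >/dev/null; python3 st.py
python3 w.py 2 .036 .058
```

```text
14.15 q [ 0.39  0.61 -0.37  1.96  0.36  0.64 -0.08] p [ 0.5482 -0.1183  0.0188] yawx 97.3 z [ 0.  0. -1.] tilt 0.0 F [-0.4 -0.7  0.1] w 0.0847 g 0.0
14.95 q [ 0.57  0.41 -0.44  1.78  0.21  0.99  0.17] p [ 0.5575 -0.1922  0.1917] yawx 97.1 z [ 0.001 -0.001 -1.   ] tilt 0.1 F [-0.4  0.  -0.8] w 0.0853 g 0.0
0.9897715250651041
[ 237   29   38  157 5215] [ 547. -120.] [ 36. 155.] 7.4 z 0.046 [[519.0, -45.0], [539.0, -200.0], [574.0, -195.0], [554.0, -41.0]]
```

View pics/w_2.png

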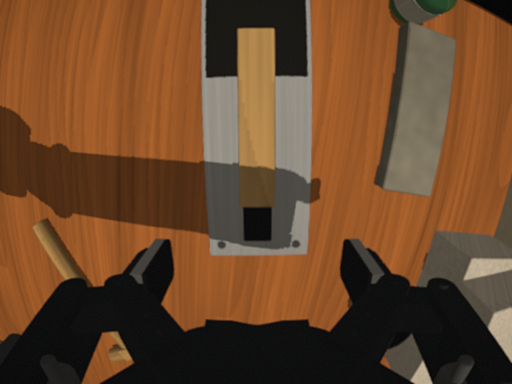

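```bash
python3 -m crank '[[[0,0,0],[0,0.15,0]],[[0,0,0],[0,0.15,0]],[[0,0,0],[0,0,0]],[[0,0,0],[0,0,0]]]' >/dev/null;  python3 st.py; python3 go.py .557 -.2 .1;python3 go.py .557 -.2 .023
```

```text
15.4 q [ 0.74  0.52 -0.51  1.68 -0.03  1.12  0.41] p [ 0.5566 -0.1905  0.1893] yawx 97.2 z [-0.04   0.295 -0.955] tilt 17.3 F [-0.2  1.  -0. ] w 0.085 g 0.0
tool delta cm [-3.56 -0.06  8.24]
tool delta cm [-5.85 -0.03 15.59]
```

```bash
python3 -m crank '[[[-1.8,-0.1,4.1],[0,0,0]],[[-1.8,0,4.1],[0,0,0]],[[-1.2,0,3.7],[0,0,0]],[[-0.7,0,2.3],[0,0,0]],[[-0.3,0,1.1],[0,0,0]]]' >/dev/null;  python3 st.py; python3 -m crank '[[[0,0,0],[0,0,0]],[[0,0,0],[0,0,0]]]' >/dev/null;  python3 st.py;python3 go.py .557 -.2 .022
```

```text
15.9 q [ 0.71  0.73 -0.46  1.76  0.05  0.85  0.43] p [ 0.5562 -0.1978  0.0255] yawx 97.4 z [-0.042  0.295 -0.955] tilt 17.3 F [-0.2 -0.4 -0.3] w 0.085 g 0.0
16.1 q [ 0.71  0.73 -0.46  1.75  0.04  0.85  0.43] p [ 0.5588 -0.2001  0.0291] yawx 97.4 z [-0.036  0.293 -0.956] tilt 17.2 F [ 0.3 -0.6 -0.1] w 0.0848 g 0.0
tool delta cm [-0.17 -0.18  0.69]
```

```bash
python3 -m crank '[[[-0.1,-0.1,0.4],[0,0,0]],[[0,0,0.2],[0,0,0]],[[0,0,0],[0,0,0]]]' >/dev/null;  python3 st.py; python3 -m crank '[[[0,0,0],[0,0,0]],[[0,0,0],[0,0,0]],[[0,0,0],[0,0,0]],[[0,0,0],[0,0,0]],[[0,0,0],[0,0,0]]]' 2.5 50 >/dev/null;  python3 st.py; python3 -m crank '[[[0,0,0],[0,0,0]],[[0,0,0],[0,0,0]],[[0,0,0],[0,0,0]]]' >/dev/null;  python3 st.py
cat > piv.py <<'E'
from h import *
s=monitor.get_obs();R=Ro.from_rotvec(s['orientation']).as_matrix()
piv=np.array([.5365,-.043,.010]); p=R.T@(piv-s['tcp_pos']); print('pivot in tool cm',p*100)
for dl in (-.05,-.1): print(dl,((p-Ro.from_rotvec([0,dl,0]).apply(p))*100).round(3))
print('plate axis in tool',R.T@np.array([-.129,.992,0]), 'axis x in tool', R.T@np.array([.992,.129,0]))
E
python3 piv.py
```

```text
16.4 q [ 0.71  0.74 -0.46  1.76  0.05  0.84  0.43] p [ 0.5568 -0.2006  0.0223] yawx 97.3 z [-0.037  0.293 -0.955] tilt 17.2 F [-0.6  0.2 -0.4] w 0.0852 g 0.0
16.9 q [ 0.71  0.74 -0.46  1.76  0.05  0.84  0.43] p [ 0.5572 -0.2007  0.0222] yawx 97.3 z [-0.036  0.293 -0.955] tilt 17.2 F [-0.4 -0.8  2.9] w 0.0351 g 51.3
17.2 q [ 0.71  0.74 -0.46  1.76  0.05  0.84  0.43] p [ 0.5572 -0.2008  0.0222] yawx 97.3 z [-0.036  0.293 -0.956] tilt 17.2 F [ 0.3 -1.4  5.2] w 0.0353 g 51.4
pivot in tool cm [14.84272718 -0.05937682  5.86100323]
-0.05 [ 0.311  0.    -0.735]
-0.1 [ 0.659  0.    -1.453]
plate axis in tool [ 0.95584056 -0.00268161  0.29507054] axis x in tool [0.00229886 1.00034844 0.00164436]
```

```bash
for i in 1 2; do python3 -m crank '[[[0.31,0,-0.735],[0,-0.05,0]],[[0.31,0,-0.735],[0,-0.05,0]],[[0.31,0,-0.735],[0,-0.05,0]],[[0.31,0,-0.735],[0,-0.05,0]],[[0.31,0,-0.735],[0,-0.05,0]]]' >/dev/null;  python3 st.py; python3 piv.py|head -1; done;  python3 -m crank '[[[0,0,0],[0,0,0]],[[0,0,0],[0,0,0]]]' >/dev/null;  python3 st.py;python3 piv.py|head -1
```

```text
17.7 q [ 0.51  0.58 -0.34  1.86  0.2   0.75  0.2 ] p [ 0.5555 -0.1933  0.061 ] yawx 97.2 z [-0.006  0.047 -0.999] tilt 2.7 F [-0.3 -1.4  0.9] w 0.0352 g 51.0
pivot in tool cm [1.48892601e+01 9.34596773e-03 5.81631229e+00]
18.2 q [ 0.24  0.47 -0.2   1.95  0.43  0.74 -0.13] p [ 0.5533 -0.1761  0.0971] yawx 97.2 z [ 0.025 -0.2   -0.98 ] tilt 11.6 F [-0.2 -1.8  2.5] w 0.0351 g 51.0
pivot in tool cm [1.48957872e+01 7.84863320e-03 5.82884657e+00]
18.4 q [ 0.25  0.47 -0.2   1.95  0.43  0.74 -0.12] p [ 0.5533 -0.1745  0.0962] yawx 97.3 z [ 0.025 -0.195 -0.98 ] tilt 11.4 F [0.1 2.3 0. ] w 0.0351 g 50.9
pivot in tool cm [14.69792359  0.0200465   5.8411154 ]
```

```bash
for i in 1 2; do python3 -m crank '[[[0.31,0,-0.735],[0,-0.05,0]],[[0.31,0,-0.735],[0,-0.05,0]],[[0.31,0,-0.735],[0,-0.05,0]],[[0.31,0,-0.735],[0,-0.05,0]],[[0.31,0,-0.735],[0,-0.05,0]]]' >/dev/null;  python3 st.py; python3 piv.py|head -1; done;  python3 -m crank '[[[0,0,0],[0,0,0]],[[0,0,0],[0,0,0]]]' >/dev/null;  python3 st.py;python3 piv.py|head -1
python3 - <<'E'
from h import *
s,p,d=grab('scene'); cv2.imwrite('pics/s3.png',cv2.resize(p[120:260,150:350],None,fx=3.5,fy=3.5)[:,:,::-1])
E
```

```text
18.9 q [-0.02  0.43 -0.09  2.01  0.69  0.83 -0.49] p [ 0.5496 -0.1519  0.1272] yawx 97.2 z [ 0.053 -0.434 -0.899] tilt 25.9 F [-1.  -2.1  2.8] w 0.0351 g 50.9
pivot in tool cm [14.99015723  0.06304061  5.74845513]
19.4 q [-0.25  0.45 -0.05  2.03  0.88  1.02 -0.79] p [ 0.5457 -0.1198  0.1507] yawx 97.2 z [ 0.079 -0.642 -0.763] tilt 40.3 F [-1.  -0.7  5.7] w 0.0352 g 51.1
pivot in tool cm [15.00181232  0.06363539  5.73236592]
19.6 q [-0.25  0.45 -0.05  2.03  0.88  1.02 -0.79] p [ 0.5458 -0.1199  0.1506] yawx 97.3 z [ 0.079 -0.641 -0.763] tilt 40.2 F [-0.2 -1.4  6.3] w 0.0352 g 51.1
pivot in tool cm [14.9915253   0.07093775  5.73187732]
```

View pics/s3.png

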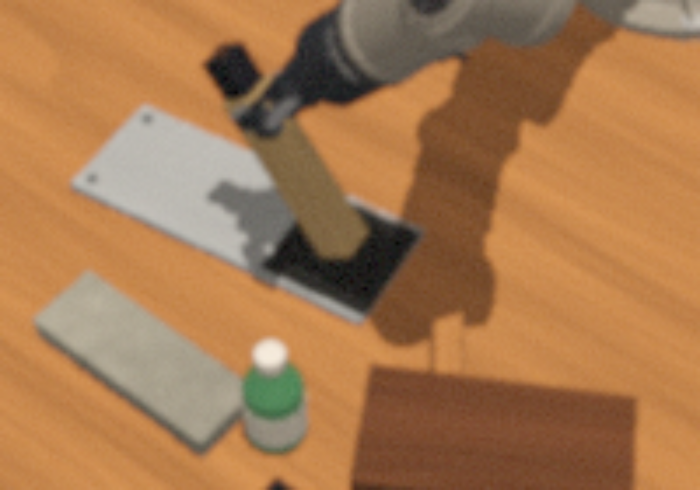

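The blank is tipped about 57° with its butt edge on the pad at about (340,250). I'll continue the pivot.

```bash
for i in 1 2; do python3 -m crank '[[[0.31,0,-0.735],[0,-0.05,0]],[[0.31,0,-0.735],[0,-0.05,0]],[[0.31,0,-0.735],[0,-0.05,0]],[[0.31,0,-0.735],[0,-0.05,0]],[[0.31,0,-0.735],[0,-0.05,0]]]' >/dev/null;  python3 st.py; python3 piv.py|head -1; done;  python3 -m crank '[[[0,0,0],[0,0,0]],[[0,0,0],[0,0,0]]]' >/dev/null;  python3 st.py;python3 piv.py|head -1
cat > up.py <<'E'
from h import *
# side angle of blank from scene+top depth: fit line to wood pixels
for n in ('scene','top'):
    s,p,d=grab(n); P=pts(n,d); hsv=cv2.cvtColor(p,cv2.COLOR_RGB2HSV)
    m=(P[...,0]>.47)&(P[...,0]<.61)&(P[...,1]>-.14)&(P[...,1]<.03)&(P[...,2]>.02)&(P[...,2]<.26)&(hsv[...,1]<185)&(hsv[...,1]>70)&(hsv[...,2]>60)&(hsv[...,0]>8)&(hsv[...,0]<28)
    m=cv2.morphologyEx(m.astype(np.uint8),cv2.MORPH_OPEN,np.ones((3,3)))>0
    q=P[m]; print(n,len(q))
    for z0,z1 in ((.02,.05),(.05,.08),(.08,.11),(.11,.14),(.14,.19),(.19,.24)):
        k=q[(q[:,2]>z0)&(q[:,2]<z1)]
        if len(k)>8: print(z0,len(k),k.mean(0).round(4),k.min(0).round(3),k.max(0).round(3))
    if n=='scene': cv2.imwrite('pics/s_up%s.png'%sys.argv[1],cv2.resize(p[120:260,150:350],None,fx=3.5,fy=3.5)[:,:,::-1])
E
python3 up.py 1
```

```text
20.15 q [-0.43  0.54 -0.03  2.02  0.97  1.24 -1.  ] p [ 0.5413 -0.0839  0.1659] yawx 97.1 z [ 0.099 -0.811 -0.577] tilt 54.8 F [ 0.6 -2.7  5.5] w 0.0353 g 50.9
pivot in tool cm [15.11127162  0.04502809  5.6366562 ]
20.65 q [-0.58  0.68 -0.01  1.98  1.    1.45 -1.15] p [ 0.5363 -0.0441  0.1707] yawx 97.2 z [ 0.114 -0.927 -0.357] tilt 69.1 F [ 1.1 -0.5  5.1] w 0.0351 g 50.9
pivot in tool cm [15.05138505  0.05131794  5.63144838]
20.85 q [-0.58  0.68 -0.01  1.98  1.    1.45 -1.15] p [ 0.5362 -0.0441  0.1706] yawx 97.5 z [ 0.114 -0.927 -0.357] tilt 69.1 F [ 0.3 -0.2  8.6] w 0.0347 g 51.1
pivot in tool cm [15.03537311  0.0805      5.64081193]
scene 508
0.02 91 [ 0.5438 -0.0178  0.0354] [ 0.515 -0.043  0.02 ] [ 0.555 -0.005  0.05 ]
0.05 94 [ 0.5435 -0.0205  0.0647] [ 0.514 -0.042  0.05 ] [ 0.555 -0.007  0.079]
0.08 93 [ 0.5449 -0.0213  0.0946] [ 0.518 -0.044  0.08 ] [ 0.555 -0.009  0.11 ]
0.11 73 [ 0.5502 -0.0277  0.125 ] [ 0.537 -0.049  0.11 ] [ 0.555 -0.011  0.14 ]
0.14 97 [ 0.544  -0.0259  0.1704] [ 0.513 -0.053  0.14 ] [0.581 0.028 0.19 ]
0.19 60 [ 0.5383 -0.0277  0.205 ] [ 0.52  -0.048  0.19 ] [0.578 0.012 0.232]
top 165
0.02 22 [ 0.5198 -0.0367  0.0381] [ 0.517 -0.053  0.025] [ 0.522 -0.021  0.049]
0.05 29 [ 0.5203 -0.0362  0.067 ] [ 0.517 -0.055  0.051] [ 0.545 -0.018  0.08 ]
0.08 26 [ 0.5214 -0.0364  0.0922] [ 0.517 -0.054  0.082] [ 0.547 -0.017  0.11 ]
0.14 42 [ 0.5309 -0.0342  0.1727] [ 0.517 -0.06   0.14 ] [ 0.55  -0.017  0.19 ]
0.19 38 [ 0.5252 -0.0315  0.1937] [ 0.516 -0.058  0.19 ] [ 0.544 -0.019  0.204]
```

View pics/s_up1.png

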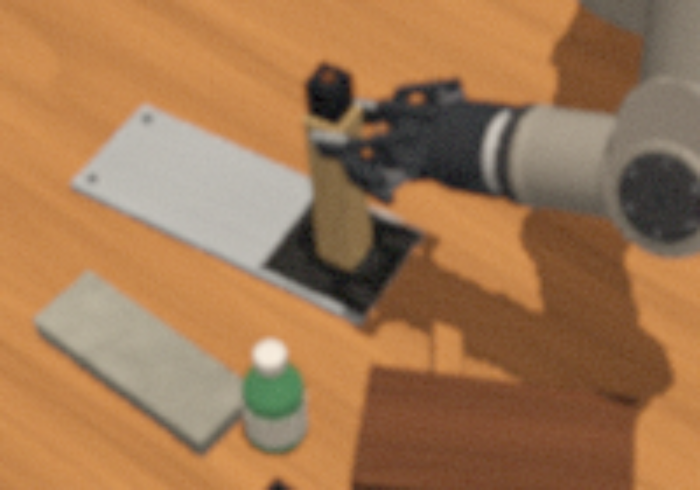

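```bash
python3 -m crank '[[[0.31,0,-0.73],[0,-0.05,0]],[[0.09,0,-0.2],[0,-0.015,0]],[[0,0,0],[0,0,0]],[[0,0,0],[0,0,0]]]' >/dev/null;  python3 st.py; python3 piv.py | head -1; python3 up.py 2 | head -7
```

```text
21.35 q [-0.61  0.72 -0.    1.97  1.    1.5  -1.18] p [ 0.5351 -0.0344  0.1704] yawx 97.4 z [ 0.117 -0.948 -0.296] tilt 72.8 F [ 0.3 -1.9  7.8] w 0.0351 g 51.0
pivot in tool cm [15.06261095  0.06502703  5.57374751]
scene 471
0.02 81 [ 0.5452 -0.018   0.0362] [ 0.518 -0.04   0.021] [ 0.555 -0.004  0.05 ]
0.05 92 [ 0.5431 -0.0169  0.0658] [ 0.515 -0.039  0.05 ] [ 0.554 -0.005  0.08 ]
0.08 82 [ 0.5465 -0.0185  0.095 ] [ 0.524 -0.039  0.08 ] [ 0.553 -0.006  0.11 ]
0.11 75 [ 0.5495 -0.0213  0.125 ] [ 0.541 -0.041  0.11 ] [ 0.555 -0.005  0.14 ]
0.14 100 [ 0.5427 -0.0173  0.1702] [ 0.512 -0.041  0.14 ] [0.576 0.028 0.19 ]
0.19 41 [ 0.541  -0.0172  0.2017] [ 0.525 -0.035  0.19 ] [0.576 0.02  0.231]
```

```bash
python3 -m crank '[[[0,0,0],[0,0,0]],[[0,0,0],[0,0,0]],[[0,0,0],[0,0,0]]]' 2.5 20 >/dev/null; python3 st.py; python3 -m crank '[[[0,0,0],[0,0,0]],[[0,0,0],[0,0,0]],[[0,0,0],[0,0,0]],[[0,0,0],[0,0,0]],[[0,0,0],[0,0,0]]]' 7.5 >/dev/null; python3 st.py; python3 up.py 3 | head -7
```

```text
21.75 q [-0.61  0.72 -0.    1.97  1.    1.5  -1.18] p [ 0.5351 -0.0345  0.1704] yawx 97.3 z [ 0.117 -0.948 -0.297] tilt 72.7 F [ 0.5 -1.5  7.8] w 0.035 g 51.0
22.25 q [-0.62  0.72 -0.    1.97  1.    1.5  -1.18] p [ 0.5351 -0.0321  0.1689] yawx 97.4 z [ 0.121 -0.946 -0.301] tilt 72.5 F [0.9 0.  0.2] w 0.0751 g 0.0
scene 445
0.02 84 [ 0.5433 -0.0167  0.0348] [ 0.518 -0.04   0.02 ] [ 0.554 -0.006  0.05 ]
0.05 91 [ 0.5465 -0.0184  0.0653] [ 0.516 -0.041  0.051] [ 0.555 -0.005  0.08 ]
0.08 63 [ 0.5505 -0.0208  0.0956] [ 0.54  -0.043  0.082] [ 0.555 -0.005  0.11 ]
0.11 34 [ 0.5483 -0.0187  0.1194] [ 0.518 -0.037  0.11 ] [ 0.554 -0.006  0.139]
0.14 143 [ 0.5432 -0.0171  0.1746] [ 0.515 -0.041  0.141] [0.581 0.01  0.19 ]
0.19 30 [ 0.5436 -0.0129  0.1941] [ 0.524 -0.036  0.19 ] [0.565 0.026 0.202]
```

```bash
python3 -m crank '[[[0,0,0],[0,0,0]],[[0,0,-1],[0,0,0]],[[0,0,-1.5],[0,0,0]],[[0,0,-2],[0,0,0]],[[0,0,-2],[0,0,0]]]' 8.5 >/dev/null; python3 st.py; python3 -m crank '[[[0,0,-2.5],[0,0,0]],[[0,0,-2.5],[0,0,0]],[[0,0,-2],[0,0,0]],[[0,0,0],[0,0,0]],[[0,0,0],[0,0,0]]]' >/dev/null; python3 -m crank '[[[0,0,0],[0,0,0]],[[0,0,0],[0,0,0]],[[0,0,0],[0,0,0]],[[0,0,0],[0,0,0]],[[0,0,0],[0,0,0]]]' >/dev/null; python3 st.py; python3 up.py 4
```

```text
22.85 q [-0.69  0.71 -0.04  1.9   0.93  1.59 -1.15] p [0.5272 0.0319 0.1892] yawx 97.3 z [ 0.122 -0.946 -0.302] tilt 72.4 F [-0.3 -0.2 -0.9] w 0.0847 g 0.0
23.85 q [-0.75  0.71 -0.06  1.82  0.87  1.69 -1.13] p [0.5189 0.0953 0.2097] yawx 97.3 z [ 0.12  -0.946 -0.301] tilt 72.5 F [ 0.2 -0.6 -0.2] w 0.0851 g 0.0
scene 607
0.02 85 [ 0.5442 -0.0174  0.0356] [ 0.516 -0.04   0.02 ] [ 0.555 -0.005  0.049]
0.05 91 [ 0.5437 -0.0173  0.0657] [ 0.516 -0.043  0.05 ] [ 0.555 -0.006  0.08 ]
0.08 96 [ 0.544  -0.0175  0.0954] [ 0.517 -0.041  0.08 ] [ 0.554 -0.005  0.11 ]
0.11 100 [ 0.5444 -0.0176  0.1255] [ 0.516 -0.041  0.11 ] [ 0.555 -0.005  0.139]
0.14 197 [ 0.5436 -0.0178  0.1671] [ 0.516 -0.042  0.141] [ 0.556 -0.005  0.19 ]
0.19 38 [ 0.5409 -0.0192  0.2027] [ 0.525 -0.037  0.19 ] [ 0.554 -0.008  0.232]
top 249
0.02 33 [ 0.5202 -0.0309  0.0356] [ 0.517 -0.051  0.02 ] [ 0.527 -0.016  0.049]
0.05 31 [ 0.5211 -0.032   0.0641] [ 0.518 -0.052  0.051] [ 0.531 -0.015  0.078]
0.08 42 [ 0.5221 -0.0308  0.0943] [ 0.517 -0.051  0.08 ] [ 0.54  -0.014  0.109]
0.11 39 [ 0.5222 -0.0302  0.1254] [ 0.517 -0.051  0.111] [ 0.545 -0.013  0.14 ]
0.14 77 [ 0.5216 -0.0306  0.1655] [ 0.517 -0.052  0.14 ] [ 0.546 -0.013  0.19 ]
0.19 27 [ 0.5222 -0.0273  0.1958] [ 0.519 -0.05   0.19 ] [ 0.534 -0.017  0.219]
```

View pics/s_up4.png

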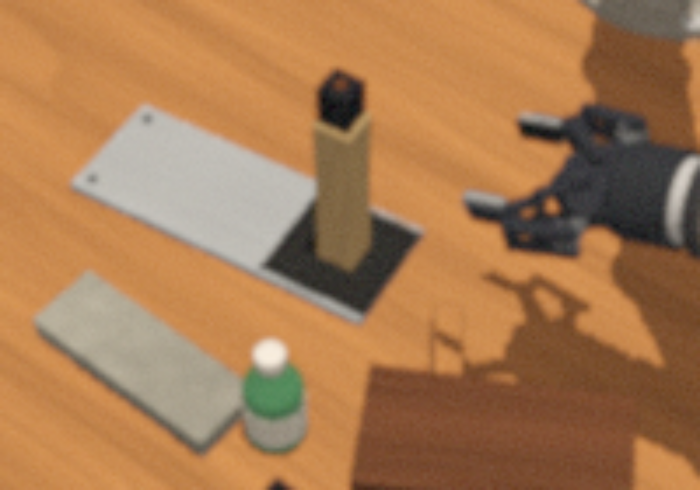

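The blank is upright on the pad, with its base around (343,262) and the ferrule on top at (341,98). The gripper is well clear.

```bash
python3 -c "
from bench import r
print(r.hand_in())"
```

```text
the job is handed in; nothing more can be done
None
```

The blank was drawn from the rack, laid along the plate, released, tipped up on its butt and left standing upright on the rubber pad with the gripper clear; the job is handed in, though hand-in returned no verdict.

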